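# Shift the feed gearbox lever through its H-gate

## Task

The lever of the feed gearbox on the surface plate stands in the slot marked with the brass circle. With the fingertips, push the lever out of it, through the H-shaped gate and right to the end of the slot marked with the brass triangle, without pushing it into either of the other two slots on the way. Only push, gently: do not grip the lever or force it, and leave the things around the gearbox alone; take the hand away when done.

Things in the scene. Friction and masses are not known exactly. Their poses are not given: they have to be found in the camera images.
- gearbox: Grey gearbox housing, 190 (x) x 180 (y) x 110 mm high, its top an aluminium gate plate; fixed on a 30 mm thick steel surface plate that covers the bench there; turned up to 0.4 rad. Origin at the centre of its underside (30 mm above the bench), z up.
- gate_mid (a point): Middle of the H-shaped slot, on top of the gate plate, 110 mm above the gearbox's origin. Slots run along the gearbox's x at y = +24 and -24 mm, 17 mm wide, 28 mm from the middle both ways, joined at x = 0 by a crossbar along y, 21 mm wide: four slots, one to each corner. The lever shaft is caught in the H and changes sides only along the crossbar.
- lever_top (a point): Top centre of the lever's knob: a black upright cylinder, 34 mm diameter, 55 mm tall, on a 12 mm steel shaft. The lever tilts about a pivot on the gearbox's centre line 15 mm above its origin; this point is 190 mm from the pivot. Upright in mid-gate it is 205 mm above the gearbox's origin; at a slot's end it is near x = +-56, y = +-48 mm, 190 mm high in the gearbox frame.
- lever (a joint): Lever's tilt along the slots, rad: 0 in the crossbar, positive to the gearbox's +x, +-0.30 at the slot ends (slightly soft stops). Starts at -0.30 to -0.20, in the circle's slot. Sideways crossing is free within about +-0.04. It takes about 2 N at the knob and stays where it is left.
- cross (a joint): Lever's tilt across, along the crossbar, rad: positive to the gearbox's +y; about +0.27 in the two slots at +y (starts there) and -0.27 in the two at -y, which are its stops. Takes about 2 N at the knob, stays where it is left.
- circle: Flat brass symbol, 4 mm thick, on the gate plate at the end of the slot it marks; origin at the centre of its underside. In the gearbox frame it lies in one of the corners x = +-75, y = +-55 mm, z = 110 mm; the slot of that corner is its slot. This one is a round disc of 26 mm diameter, always at x = -75, y = +55 mm: the lever starts in its slot.
- triangle: Flat brass symbol, 4 mm thick, on the gate plate at the end of the slot it marks; origin at the centre of its underside. In the gearbox frame it lies in one of the corners x = +-75, y = +-55 mm, z = 110 mm; the slot of that corner is its slot. This one is an equal-sided triangle with 29 mm sides: the lever must end in its slot, where the top of the knob comes to about 20 mm from this origin in plan.
- square: Flat brass symbol, 4 mm thick, on the gate plate at the end of the slot it marks; origin at the centre of its underside. In the gearbox frame it lies in one of the corners x = +-75, y = +-55 mm, z = 110 mm; the slot of that corner is its slot. This one is a square of 24 mm.
- bar: Flat brass symbol, 4 mm thick, on the gate plate at the end of the slot it marks; origin at the centre of its underside. In the gearbox frame it lies in one of the corners x = +-75, y = +-55 mm, z = 110 mm; the slot of that corner is its slot. This one is a narrow bar, 30 x 9 mm.
- indicator_stand: Bystander, loose on the surface plate; leave it alone. Origin at the centre of its underside. A dial indicator stand: black base 50 x 60 x 55 mm, a 12 mm steel column to 205 mm, and an arm towards its +x with a round dial of 56 mm, reaching 130 mm from the column.
- round_chuck: Bystander, loose on the surface plate; leave it alone. Origin at the centre of its underside. A dark round steel magnetic chuck, 150 mm diameter, 30 mm high, with thin brass spokes.
- screw_dish: Bystander, loose on the surface plate; leave it alone. Origin at the centre of its underside. A round aluminium dish, 100 mm diameter, 24 mm high, with a few screws.
- vee_block: Bystander, loose on the surface plate; leave it alone. Origin at the centre of its underside. A small steel vee block, 50 x 40 x 42 mm.

How it is judged (in metres and radians):
At the end, for the whole second after the job is handed in: The lever stands at rest in the triangle's slot, the top of its knob within 34 mm (in plan) of the centre of the triangle (about 20 mm at the slot's end) (horizontal distance between lever_top and triangle below 0.034 m and velocity of joint lever between -0.05 and 0.05 rad/s); the robot touches nothing.
It fails at once if the lever is pushed into the square's or the bar's slot, more than about half its depth (horizontal distance between lever_top and square below 0.045 m or horizontal distance between lever_top and bar below 0.045 m).
It fails at once if the lever is gripped or forced (more than 35 N between fingers and lever) (contact force between the fingers and lever above 35 N).
It fails at once if one of the loose things (indicator stand, round chuck, screw dish, vee block) is moved more than 15 mm or lifted (distance of any of indicator_stand, round_chuck, screw_dish, vee_block from where it was at the start of the episode above 0.015 m).
It also fails if it takes over 58 s, if anything falls off the work surface, if the arm or the gripper's body presses on something with over 40 N, if the wrist force passes 120 N, or if a joint passes its speed limit or range.

## Robot

A 6-joint arm with a two-finger parallel gripper is mounted at the origin on the work surface. World frame = base frame: x ahead of the robot, y to its left, z up, the work surface at z = 0. Lengths are in m, angles in degrees, forces in N, time in s.
With the tool pointing down it reaches from about 0.425 to 0.95 m from the base axis. Payload 14.7 kg.
Tool frame: the origin (TCP) lies midway between the tips of the shut fingers; the grasp point (between the pads) lies 19 mm behind it (grasp_offset is the distance from the TCP to the grasp point, in m); z points along the fingers, y is the direction in which the jaws open and shut (so a half turn about z gives the same grasp; the last joint's range is limited). The gripper opens to 85 mm and grips with 20 to 120 N. Pads are 22 mm wide; open, the fingers measure 114 mm over their backs; the gripper's body (76 mm by 85 mm) begins 54 mm behind the grasp point. The pads swing forward as they close: fully open they stand 13 mm farther back than shut.
Start: joints at [63.965, 27.513, 91.461, -0, 61.026, -2.67], TCP at [0.258, 0.597, 0.231] pointing down, gripper open.
Joint ranges: [-157.49, 157.49], [-46.99, 117.5], [13.45, 153.17], [-89.5, 269.5], [5.16, 153.95], [-167.48, 167.48]. Speed limits (degrees/s): [108.29, 108.29, 136.94, 172.46, 172.46, 172.46].

## Interface

Orientations are given as [roll, pitch, yaw] about the fixed x, y, z axes, in that order (R = Rz(yaw) Ry(pitch) Rx(roll)).
In Python, from station import * gives the robot as it stands. The module is installed in compiled form; this text tells all that it offers.
- The arm moves only by the tool play_rows, never from a script. Its argument "moves" is a list of rows, each an object with "offset": the shift along the tool's x, y, z in m, a list of three; "twist": the turn about the tool's z in rad. A call has exactly 10 rows; each row is the pose to reach, as a shift and turn from the pose commanded when the call began, along the tool's axes at that moment; what a row does not reach only later rows make up. A row lasts 1/10 s, in which the tool goes at most 50 mm and 8.59 degrees, less where a joint would pass 70% of its speed; a pose out of reach is approached as far as the arm can. A call with a gripper value outside its range is refused whole. "claw" is the opening, from -1 (shut) to 1 (fully open), set as the call begins (left out, the last holds). The fingers move at their own pace and stop on an object; the grip force is fixed at half the most. Time passes only in rows, so rows that repeat a pose let the fingers close, or fill a call up. It gives the time, the measured TCP pose, the force and the opening at its end, in the units of the state.
- state(): the state, without advancing time (a new reading comes with each control period).
- grab_frame(name): name is "side" or "top" or "wrist"; returns a dict with "color" (480x640x3 uint8, red, green, blue), "intrinsics" (3x3 intrinsics, pixels), "R" (3x3) and "t" (3): a world point X has camera coordinates R X + t. Camera axes: x right, y down, z forward; pixel columns grow to the right and rows downward; lengths in m; the calibration is good to about 2 mm. The wrist camera is an equidistant fisheye: a pixel r from the principal point sees the ray r / f radians off the axis. A picture is of the moment at which its call begins. There is no depth.
- close_job(): hands the job in, once; it reports no verdict.
Trained networks look in a picture, given as the dict that the camera call returned (one of the last four; its "shot" number tells which), for a name from the list of things; names that differ only in an ending like _2 or _b are one class to them, and where a whole thing is asked for, a point or a joint stands for the part that bears it (a point fixed in the world has none). Each returns a list of dicts, best first, with "confidence" (0 to 1); they miss things now and then, are a little off and sometimes report something else, mostly with a low value. They report only what shows in the picture. A call takes as long as a camera call.
- spot_in(picture, label): "xy" ([column, row] as shares, 0 to 1, of the picture: columns of its width, rows of its height, amid what is visible of it).
- regions_of(picture, label): "mask" (480x640 bool, what is visible of it) and "xy" ([column, row] as shares, 0 to 1, of the picture: columns of its width, rows of its height, amid what is visible of it).
The state is a dict: "clock": time; "qpos": joint angles; "qvel": joint speeds; "joint_torque": joint torques, N m; "tcp_pos": TCP position; "eef_rot": TCP orientation; "wrist_force": force on the tool from outside, world axes, zero at the start; "torque": the same for the moment, N m; "finger_gap": opening from 0.0 (shut) to 1.0 (fully open).
Only numpy, scipy, OpenCV 4.12 (cv2) and the standard library are available. Lean on these libraries where they do the work, as an engineer would, in place of code of your own. Each camera call takes 0.05 s, during which the arm holds its last target.

## Working session

There is one attempt and no reset: what is moved stays moved. The work goes in short steps, Python scripts to look and compute and a tool call to move; the robot and the scene stay as the last step left them, time stands still between calls to the robot, and variables do not carry over. Pictures are saved under pics/ and viewed, and the job is handed in when it is done.

Besides the shell and the picture viewer there is one more tool, called after "Emit:" by a JSON object that holds its "api" and its "payload". play_rows: Moves the arm, as the interface text tells. Its arguments: {"type":"object","properties":{"moves":{"type":"array","items":{"type":"object","properties":{"offset":{"type":"array","items":{"type":"number"}},"twist":{"type":"number"}}}},"claw":{"type":"number"}},"required":["moves"]}

```bash
mkdir -p pics
cat > h.py <<'E'
from station import *
import numpy as np, cv2
def save(p,n): cv2.imwrite('pics/'+n,cv2.cvtColor(p['color'],cv2.COLOR_RGB2BGR))
E
python3 - <<'E'
from h import *
s=state();print(s)
for n in ['side','top']:
    p=grab_frame(n);save(p,n+'0.png');print(n,p['intrinsics'],p['R'],p['t'])
    for l in ['gearbox','lever_top','circle','triangle','square','bar','gate_mid']:
        r=spot_in(p,l);print(l,[(np.round(np.array(a['xy'])*[640,480],1),round(a['confidence'],2)) for a in r[:3]])
print(state()['clock'])
E
```

```text
{'clock': 0.0, 'qpos': array([ 6.39660463e+01,  2.75506287e+01,  9.14955486e+01, -4.98118698e-04,
        6.10271519e+01, -2.66962636e+00]), 'qvel': array([ 0.00014175,  0.07993489,  0.01181348, -0.03991207, -0.0318852 ,
        0.04905052]), 'joint_torque': array([ 1.96923735e-03, -9.50620508e+01, -4.30177188e+01, -9.64452761e-05,
        1.16362399e-02, -6.16442730e-05]), 'tcp_pos': array([0.257561  , 0.59631421, 0.23065194]), 'eef_rot': array([-1.79926730e+02, -2.98044916e-03,  1.56635912e+02]), 'wrist_force': array([0.43029455, 0.44023125, 0.74931584]), 'torque': array([ 0.01031539,  0.07150825, -0.01069821]), 'finger_gap': 0.9995625918866683}
side [[475.01304608   0.         321.66819419]
 [  0.         475.01304608 239.91689388]
 [  0.           0.           1.        ]] [[ 0.98876985 -0.14890807  0.01267189]
 [-0.06365575 -0.49635966 -0.86578001]
 [ 0.13521144  0.85525053 -0.50026432]] [-0.56966904  0.19980586  0.865016  ]
gearbox [(array([298.1, 277.4]), 0.96)]
lever_top [(array([286.6, 213.9]), 0.96)]
circle []
triangle []
square [(array([253.9, 258.1]), 0.62)]
bar [(array([337.4, 266.4]), 0.64)]
gate_mid [(array([297.5, 270. ]), 0.72)]
top [[475.14508087   0.         318.10688109]
 [  0.         475.14508087 235.54248465]
 [  0.           0.           1.        ]] [[ 0.02392946 -0.9992578   0.03018673]
 [-0.98084429 -0.02930608 -0.19257633]
 [ 0.19331805 -0.02500024 -0.98081758]] [0.0129863 0.6098444 0.8804854]
gearbox [(array([307.1, 265. ]), 0.83)]
lever_top [(array([277. , 275.6]), 0.67)]
circle [(array([277.5, 272.2]), 0.68), (array([265.1, 294.7]), 0.56), (array([292.5, 211.7]), 0.48)]
triangle [(array([288.5, 213. ]), 0.64)]
square [(array([325. , 315.5]), 0.53)]
bar [(array([350.6, 236.4]), 0.57), (array([212.1, 181.3]), 0.56)]
gate_mid [(array([304.9, 266.5]), 0.8), (array([277.5, 272.7]), 0.23)]
0.8
```

View pics/side0.png

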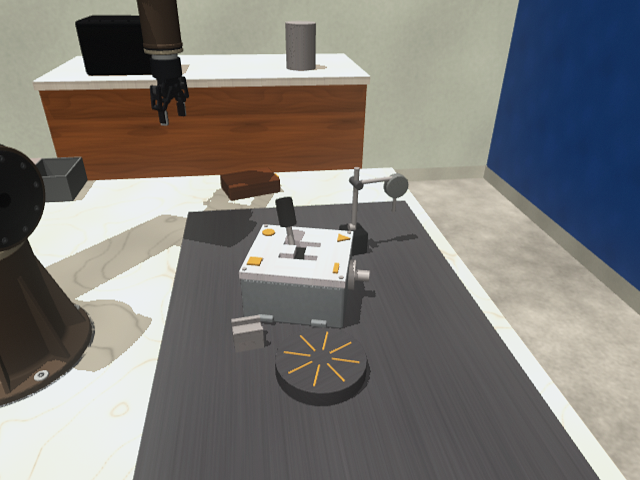

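View pics/top0.png

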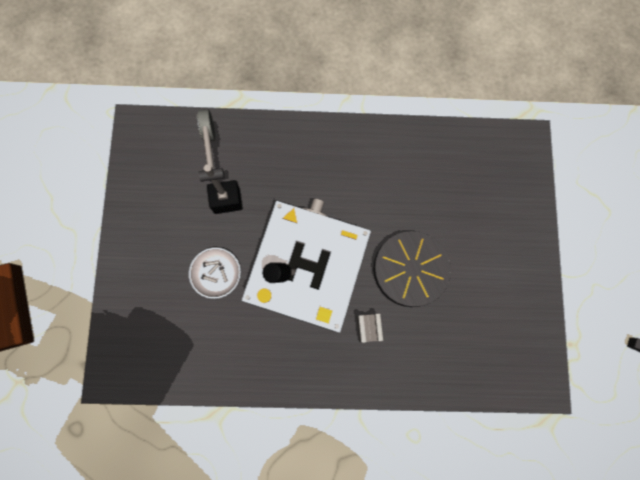

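```bash
python3 -c "
import cv2
a=cv2.imread('pics/top0.png')[170:360,200:420];cv2.imwrite('pics/top0c.png',cv2.resize(a,None,fx=3.6,fy=3.1,interpolation=2))
a=cv2.imread('pics/side0.png')[180:330,200:400];cv2.imwrite('pics/side0c.png',cv2.resize(a,None,fx=4,fy=4,interpolation=2))"
```

```text
(no output)
```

View pics/top0c.png

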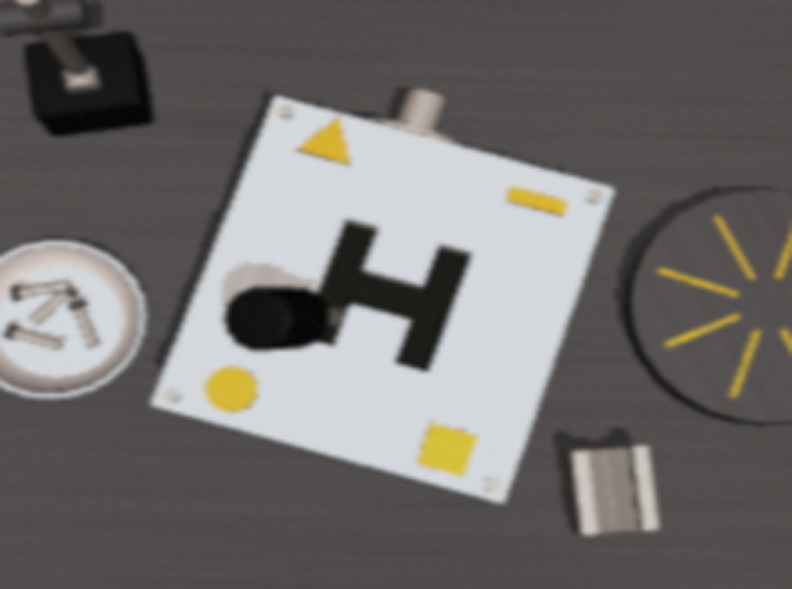

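View pics/side0c.png

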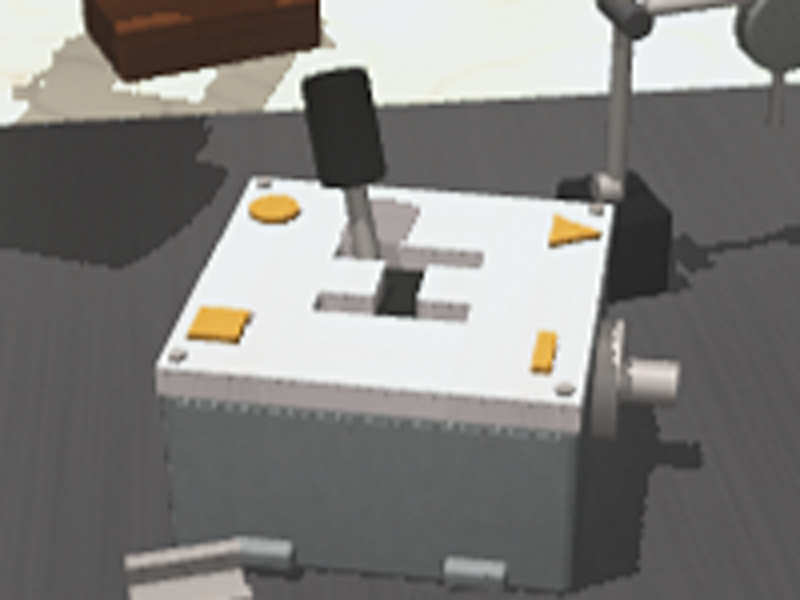

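```bash
cat > fit.py <<'E'
from h import *
from scipy.optimize import least_squares
def proj(p,X):
    c=np.atleast_2d(X)@p['R'].T+p['t']; u=c@p['intrinsics'].T
    return u[:,:2]/u[:,2:]
def W(g,L):
    c,s=np.cos(g[2]),np.sin(g[2]);L=np.atleast_2d(L)
    return np.c_[g[0]+c*L[:,0]-s*L[:,1],g[1]+s*L[:,0]+c*L[:,1],L[:,2]+.03]
def pt(a,b,r):  # lever tilt along, across
    d=np.array([np.tan(a),np.tan(b),1]);d/=np.linalg.norm(d)
    return np.array([0,0,.015])+r*d
E
cat > m1.py <<'E'
from fit import *
S=grab_frame('side');T=grab_frame('top')
L=np.array([[-75,55,114],[75,55,114],[75,-55,114],[-75,-55,114]])/1e3
uT=np.array([[264.4,295.5],[290.6,216.8],[349.2,234.8],[324.2,314.5]])
uS=np.array([[268.5,232.3],[343.3,238.3],[336,268],[255,261]])
def f(g): return np.r_[(proj(T,W(g,L))-uT).ravel(),(proj(S,W(g,L))-uS).ravel()]
r=least_squares(f,[.6,.0,.3]);g=r.x;print(g,np.degrees(g[2]));print(np.round(r.fun.reshape(-1,2),1))
np.save('g.npy',g)
def outline(a,b):
    d=pt(a,b,1)-[0,0,.015];e1=np.cross(d,[0,1,0]);e1/=np.linalg.norm(e1);e2=np.cross(d,e1)
    th=np.linspace(0,6.28,24)
    return np.array([pt(a,b,q)+.017*(np.cos(t)*e1+np.sin(t)*e2) for q in(.19,.135) for t in th])
for nm,p,z in(('s',S,4),('t',T,4)):
    im=cv2.cvtColor(p['color'],cv2.COLOR_RGB2BGR)
    im=cv2.resize(im[160:350,190:390],None,fx=3,fy=3)
    for a,col in((-.3,(0,0,255)),(-.2,(0,255,0))):
        for q in proj(p,W(g,outline(a,.27))): cv2.circle(im,tuple(int(v) for v in (q-[190,160])*3),1,col,-1)
    c=np.array([[-95,90,110],[95,90,110],[95,-90,110],[-95,-90,110]])/1e3
    cv2.polylines(im,[((proj(p,W(g,c))-[190,160])*3).astype(int)],True,(255,0,255),1)
    cv2.imwrite(f'pics/ov_{nm}.png',im)
for a in(-.3,-.25,-.2): print(a,W(g,pt(a,.27,.19)),W(g,pt(a,.27,.135)))
for n in ['indicator_stand','vee_block','screw_dish']:
    r=spot_in(T,n);print(n,r[:1])
E
python3 m1.py; python3 -c "
import cv2,numpy as np
cv2.imwrite('pics/ov.png',np.hstack([cv2.resize(cv2.imread('pics/ov_%s.png'%k),(400,380)) for k in 'st']))"
```

```text
[ 0.54003962  0.04891583 -0.2838359 ] -16.26259920003507
[[ 0.  -0.2]
 [ 0.8 -1. ]
 [ 0.3 -0.6]
 [ 0.3  0.2]
 [-0.1 -0.5]
 [-1.3 -0.8]
 [ 0.  -0.5]
 [-0.5 -0.4]]
-0.3 [[0.50152867 0.11074075 0.22048386]] [[0.51267657 0.09284406 0.1696859 ]]
-0.25 [[0.51023454 0.10887216 0.22281141]] [[0.51886232 0.09151638 0.17133968]]
-0.2 [[0.51899528 0.10686645 0.22471884]] [[0.52508706 0.09009127 0.17269497]]
indicator_stand [{'xy': [0.33, 0.3758], 'confidence': 0.79}]
vee_block [{'xy': [0.5778, 0.679], 'confidence': 0.95}]
screw_dish [{'xy': [0.3353, 0.5696], 'confidence': 0.95}]
```

View pics/ov.png

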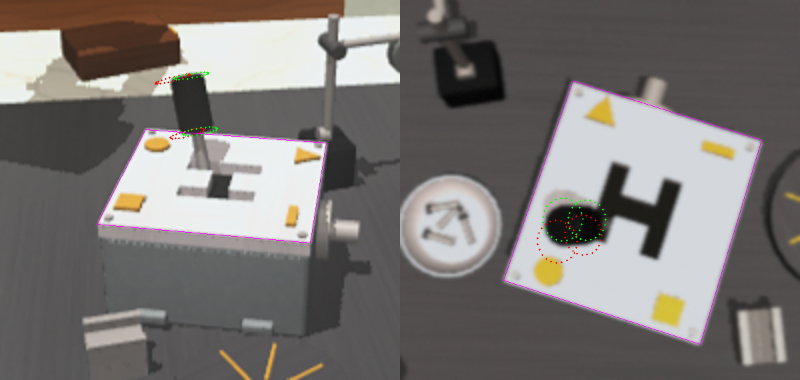

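```bash
cat > go.py <<'E'
from fit import *
import sys
from scipy.spatial.transform import Rotation as Ro
g=np.load('g.npy')
def rel(x,y,z):
    s=state();R=Ro.from_euler('xyz',s['eef_rot'],degrees=True).as_matrix()
    tgt=W(g,[x,y,z-.03])[0]
    tw=(s['eef_rot'][2]-np.degrees(g[2])-180+180)%360-180
    return tgt,np.round(R.T@(tgt-s['tcp_pos']),4),'twist',np.radians(tw),s['clock']
E
python3 -c "
from go import *
print(rel(-.095,.045,.31));print(rel(-.095,.045,.185))
print(W(g,[[0.0145,.045,.155]]))"
```

```text
(array([0.46144254, 0.11871912, 0.31      ]), array([-0.3766, -0.358 , -0.0787]), 'twist', np.float64(-0.12399885614621313), 1.05)
(array([0.46144254, 0.11871912, 0.185     ]), array([-0.3766, -0.358 ,  0.0463]), 'twist', np.float64(-0.12399885614621313), 1.05)
[[0.56656125 0.08805472 0.185     ]]
```

Emit:
{"api": "play_rows", "payload": {"claw": -1, "moves": [{"offset":[-0.01,-0.01,-0.03],"twist":0},{"offset":[-0.04,-0.04,-0.06],"twist":-0.03},{"offset":[-0.07,-0.07,-0.079],"twist":-0.06},{"offset":[-0.1,-0.1,-0.079],"twist":-0.09},{"offset":[-0.13,-0.13,-0.079],"twist":-0.124},{"offset":[-0.16,-0.16,-0.079],"twist":-0.124},{"offset":[-0.19,-0.19,-0.079],"twist":-0.124},{"offset":[-0.22,-0.22,-0.079],"twist":-0.124},{"offset":[-0.25,-0.245,-0.079],"twist":-0.124},{"offset":[-0.28,-0.27,-0.079],"twist":-0.124}]}}

```text
clock: 2.05
tcp_pos: [0.4081, 0.2363, 0.3106]
eef_rot: [180.0, 0.0, 163.7]
wrist_force: [1.1, 0.3, 0.9]
finger_gap: 0.004
```

```bash
python3 -c "
from go import *
print(state()['finger_gap'],rel(-.095,.045,.31))"
```

```text
0.004387638853823078 (array([0.46144254, 0.11871912, 0.31      ]), array([-0.0841, -0.0979,  0.0006]), 'twist', np.float64(0.00010707860823101881), 2.05)
```

Emit:
{"api": "play_rows", "payload": {"moves": [{"offset":[-0.02,-0.025,0],"twist":0},{"offset":[-0.045,-0.05,0],"twist":0},{"offset":[-0.065,-0.075,0],"twist":0},{"offset":[-0.084,-0.098,0],"twist":0},{"offset":[-0.084,-0.098,0.0],"twist":0},{"offset":[-0.084,-0.098,0],"twist":0},{"offset":[-0.084,-0.098,0.02],"twist":0},{"offset":[-0.084,-0.098,0.04],"twist":0},{"offset":[-0.084,-0.098,0.05],"twist":0},{"offset":[-0.084,-0.098,0.05],"twist":0}]}}

```text
clock: 3.05
tcp_pos: [0.46, 0.1207, 0.2593]
eef_rot: [-179.9, -0.1, 163.8]
wrist_force: [-0.2, 0.1, -0.3]
finger_gap: 0.001
```

```bash
python3 -c "
from go import *
print(rel(-.095,.045,.185))
for n in ['side','top','wrist']:
  p=grab_frame(n);save(p,n+'2.png')
a=cv2.imread('pics/side2.png')[150:340,190:430];b=cv2.imread('pics/top2.png')[150:340,190:430]
cv2.imwrite('pics/c2.png',np.vstack([cv2.resize(a,None,fx=1.57,fy=1.57),cv2.resize(b,None,fx=1.57,fy=1.57)]))
"
```

```text
(array([0.46144254, 0.11871912, 0.185     ]), array([-0.0021, -0.0014,  0.0743]), 'twist', np.float64(0.0010089472247642305), 3.05)
```

View pics/c2.png

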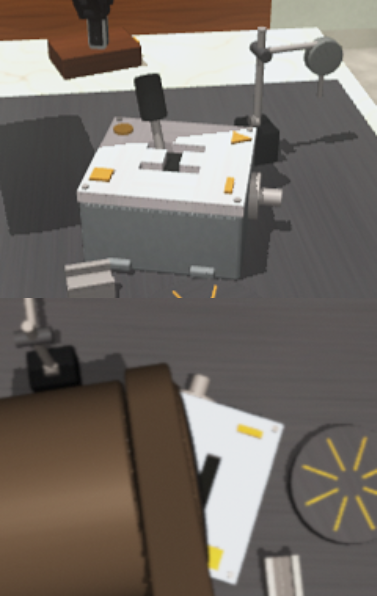

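Emit:
{"api": "play_rows", "payload": {"moves": [{"offset":[-0.001,-0.001,0.015],"twist":0},{"offset":[-0.001,-0.001,0.03],"twist":0},{"offset":[-0.001,-0.001,0.045],"twist":0},{"offset":[-0.001,-0.001,0.06],"twist":0},{"offset":[-0.001,-0.001,0.074],"twist":0},{"offset":[-0.001,-0.001,0.074],"twist":0},{"offset":[-0.006,-0.001,0.074],"twist":0},{"offset":[-0.011,-0.001,0.074],"twist":0},{"offset":[-0.016,-0.001,0.074],"twist":0},{"offset":[-0.02,-0.001,0.074],"twist":0}]}}

```text
clock: 4.2
tcp_pos: [0.4808, 0.1135, 0.1869]
eef_rot: [180.0, 0.1, 163.7]
wrist_force: [0.2, -0.6, -0.2]
finger_gap: 0.002
```

```bash
python3 -c "
from go import *
print(rel(0.0145,.045,.185), state()['wrist_force'])
for n in ['side','wrist']:
  p=grab_frame(n);save(p,n+'3.png')
a=cv2.imread('pics/side3.png')[150:340,190:430]
cv2.imwrite('pics/c3.png',np.hstack([cv2.resize(a,(400,320)),cv2.resize(cv2.imread('pics/wrist3.png'),(400,320))]))
"
```

```text
(array([0.56656125, 0.08805472, 0.185     ]), array([-0.0894, -0.0004,  0.0019]), 'twist', np.float64(-9.695384011581075e-05), 4.2) [ 0.24656374 -0.62730126 -0.18092855]
```

View pics/c3.png

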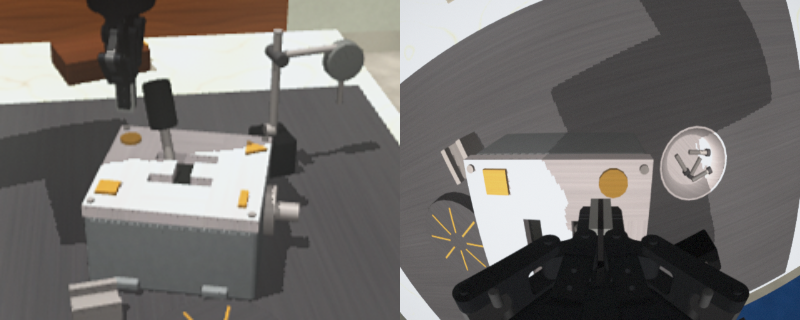

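Emit:
{"api": "play_rows", "payload": {"moves": [{"offset":[-0.004,0,0],"twist":0},{"offset":[-0.008,0,0],"twist":0},{"offset":[-0.012,0,0],"twist":0},{"offset":[-0.016,0,0],"twist":0},{"offset":[-0.02,0,0],"twist":0},{"offset":[-0.024,0,0],"twist":0},{"offset":[-0.028,0,0],"twist":0},{"offset":[-0.032,0,0],"twist":0},{"offset":[-0.036,0,0],"twist":0},{"offset":[-0.04,0,0],"twist":0}]}}

```text
clock: 5.3
tcp_pos: [0.5196, 0.1028, 0.1874]
eef_rot: [179.9, 0.1, 163.7]
wrist_force: [-3.6, 4.7, 19.9]
finger_gap: 0.003
```

```bash
python3 -c "
from go import *
print(rel(0.0145,.045,.185), state()['wrist_force'])
for n in ['side','wrist']:
  p=grab_frame(n);save(p,n+'4.png')
a=cv2.imread('pics/side4.png')[150:340,190:430]
cv2.imwrite('pics/c4.png',cv2.resize(a,(720,570)))
"
```

```text
(array([0.56656125, 0.08805472, 0.185     ]), array([-0.0492, -0.001 ,  0.0025]), 'twist', np.float64(-7.849033878190912e-05), 5.3) [-3.60659493  4.65470963 19.86057819]
```

View pics/c4.png

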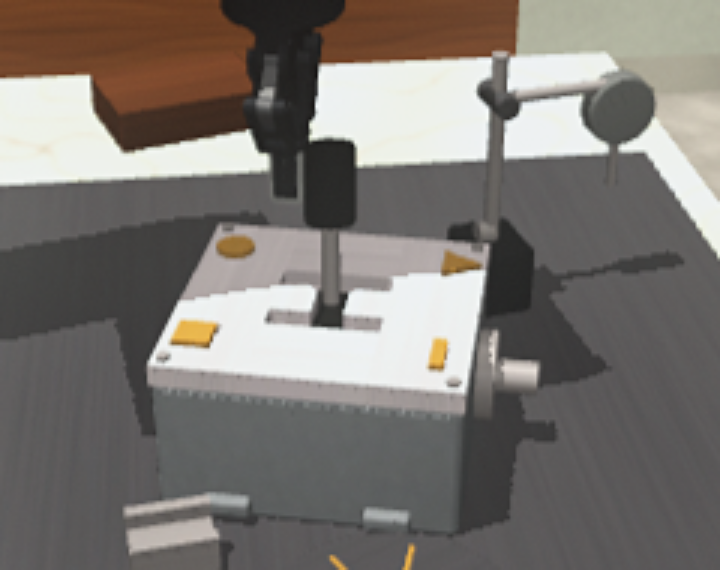

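Emit:
{"api": "play_rows", "payload": {"moves": [{"offset":[-0.04,0,-0.004],"twist":0},{"offset":[-0.037,0,-0.01],"twist":0},{"offset":[-0.03,0,-0.018],"twist":0},{"offset":[-0.02,0,-0.026],"twist":0},{"offset":[-0.01,0,-0.04],"twist":0},{"offset":[0,0,-0.06],"twist":0},{"offset":[0.01,0,-0.08],"twist":0},{"offset":[0.015,0.04,-0.08],"twist":0},{"offset":[0.02,0.08,-0.08],"twist":0},{"offset":[0.02,0.12,-0.08],"twist":0}]}}

```text
clock: 6.4
tcp_pos: [0.5313, 0.2248, 0.268]
eef_rot: [180.0, 0.0, 163.7]
wrist_force: [0.4, -0.4, -0.5]
finger_gap: -0.003
```

```bash
python3 -c "
from go import *
s=state();print(s['tcp_pos'],s['wrist_force'],s['clock'])
for n in ['side','top','wrist']:
  p=grab_frame(n);save(p,n+'5.png')
  for l in ['lever_top']:
    print(n,[(np.round(np.array(a['xy'])*[640,480],1),round(a['confidence'],2)) for a in spot_in(p,l)[:3]])
a=cv2.imread('pics/side5.png')[150:340,190:430];b=cv2.imread('pics/top5.png')[170:360,190:430]
cv2.imwrite('pics/c5.png',np.hstack([cv2.resize(a,(400,320)),cv2.resize(b,(400,320))]))
"
```

```text
[0.53126964 0.22480458 0.26798284] [ 0.35146225 -0.41574118 -0.45367771] 6.4
side [(array([319.4, 216.8]), 0.59)]
top [(array([293.5, 232.5]), 0.63), (array([369.5, 324.8]), 0.44), (array([210.3, 181.7]), 0.38)]
wrist [(array([159.7, 355.9]), 0.97)]
```

View pics/c5.png

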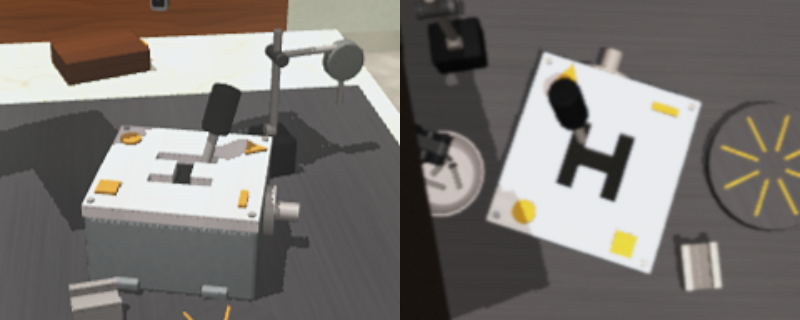

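View pics/wrist5.png

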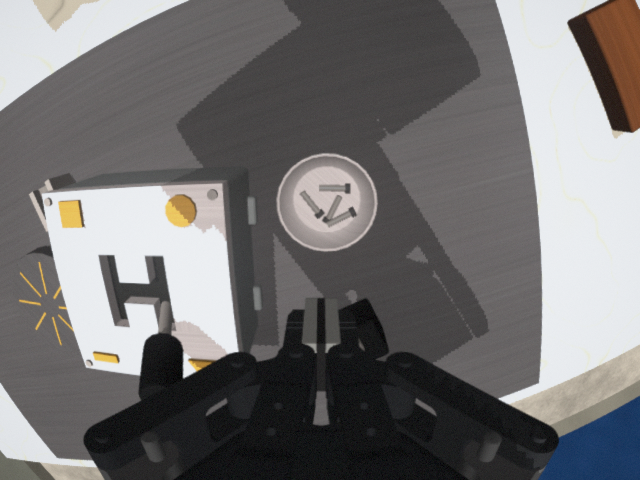

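```bash
cat > m2.py <<'E'
from fit import *
import sys
g=np.load('g.npy')
def outline(a,b):
    d=pt(a,b,1)-[0,0,.015];e1=np.cross(d,[0,1,0]);e1/=np.linalg.norm(e1);e2=np.cross(d,e1)
    th=np.linspace(0,6.28,24)
    return np.array([pt(a,b,q)+.017*(np.cos(t)*e1+np.sin(t)*e2) for q in(.19,.135) for t in th])
o=[]
for n in('side','top'):
    p=grab_frame(n);r=regions_of(p,'lever')
    im=cv2.cvtColor(p['color'],cv2.COLOR_RGB2BGR)
    x0,y0=(260,180) if n=='side' else (250,180)
    im=cv2.resize(im[y0:y0+110,x0:x0+80],None,fx=5,fy=5,interpolation=2)
    for a,c in((.3,(0,0,255)),(.24,(0,255,0)),(.18,(255,128,0))):
        for q in proj(p,W(g,outline(a,.27))): cv2.circle(im,tuple(int(v) for v in (q-[x0,y0]+.5)*5),1,c,-1)
    o.append(im)
cv2.imwrite('pics/'+sys.argv[1],np.hstack(o))
t=W(g,[.075,.055,.11])[0]
for a in(.18,.24,.3): print(a,np.linalg.norm((W(g,pt(a,.27,.19))[0]-t)[:2]))
E
python3 m2.py ov6.png
```

```text
0.18 0.042484448564885036
0.24 0.03189381255421604
0.3 0.02169242609838975
```

View pics/ov6.png

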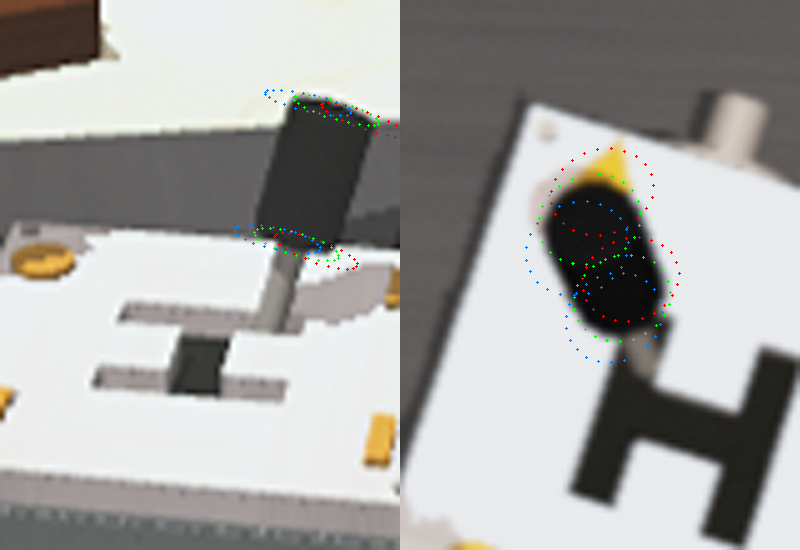

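```bash
python3 -c "
from go import *
print(rel(-.02,.044,.27));print(rel(-.02,.044,.205))"
```

```text
(array([0.53316162, 0.09675612, 0.27      ]), array([-0.036 , -0.1205, -0.0034]), 'twist', np.float64(-0.00091738522453186), 6.9)
(array([0.53316162, 0.09675612, 0.205     ]), array([-0.036 , -0.1205,  0.0616]), 'twist', np.float64(-0.00091738522453186), 6.9)
```

Emit:
{"api": "play_rows", "payload": {"moves": [{"offset":[-0.01,-0.03,-0.01],"twist":0},{"offset":[-0.02,-0.06,-0.01],"twist":0},{"offset":[-0.03,-0.09,-0.01],"twist":0},{"offset":[-0.036,-0.12,-0.01],"twist":0},{"offset":[-0.036,-0.12,-0.01],"twist":0},{"offset":[-0.036,-0.12,0.01],"twist":0},{"offset":[-0.036,-0.12,0.03],"twist":0},{"offset":[-0.036,-0.12,0.05],"twist":0},{"offset":[-0.036,-0.12,0.061],"twist":0},{"offset":[-0.036,-0.12,0.061],"twist":0}]}}

```text
clock: 7.9
tcp_pos: [0.5328, 0.0979, 0.2041]
eef_rot: [-179.9, -0.1, 163.7]
wrist_force: [-0.4, -0.8, -0.2]
finger_gap: 0.001
```

```bash
python3 -c "
from go import *
print(rel(.018,.044,.205),state()['wrist_force'])
p=grab_frame('side');save(p,'side7.png')
cv2.imwrite('pics/c7.png',cv2.resize(p['color'][150:300,220:400,::-1],(720,600)))"
```

```text
(array([0.56964117, 0.0861146 , 0.205     ]), array([-0.0387, -0.001 , -0.0009]), 'twist', np.float64(-0.00024872607528959726), 7.9) [-0.40399489 -0.79124943 -0.18609716]
```

View pics/c7.png

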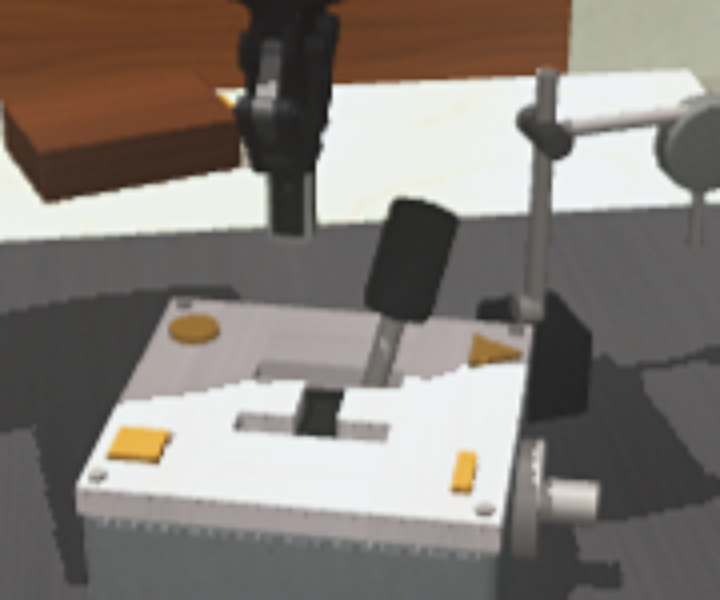

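Emit:
{"api": "play_rows", "payload": {"moves": [{"offset":[-0.005,0,0],"twist":0},{"offset":[-0.01,0,0],"twist":0},{"offset":[-0.015,0,0],"twist":0},{"offset":[-0.019,0,0],"twist":0},{"offset":[-0.022,0,0],"twist":0},{"offset":[-0.025,0,0],"twist":0},{"offset":[-0.028,0,0],"twist":0},{"offset":[-0.03,0,0],"twist":0},{"offset":[-0.032,0,0],"twist":0},{"offset":[-0.033,0,0],"twist":0}]}}

```text
clock: 8.95
tcp_pos: [0.5652, 0.0887, 0.2052]
eef_rot: [-180.0, -0.0, 163.7]
wrist_force: [-1.2, 0.5, 0.3]
finger_gap: 0.001
```

```bash
python3 m2.py ov8.png
```

```text
0.18 0.042484448564885036
0.24 0.03189381255421604
0.3 0.02169242609838975
```

View pics/ov8.png

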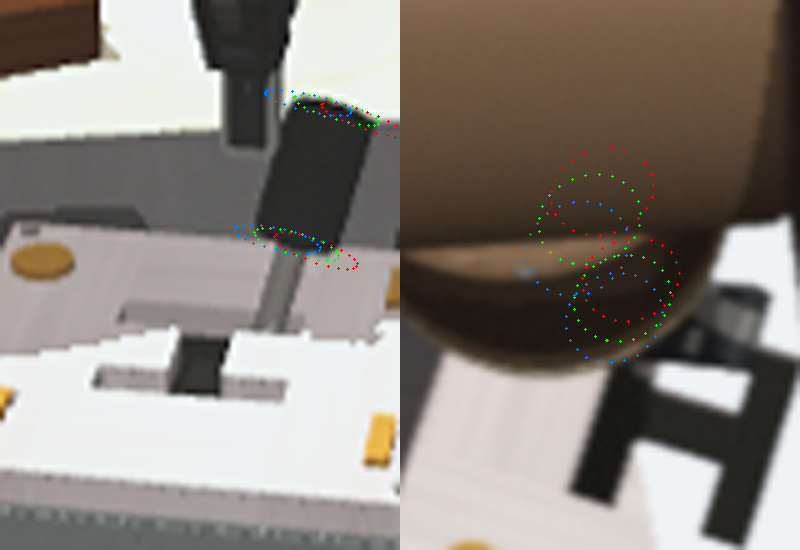

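Emit:
{"api": "play_rows", "payload": {"moves": [{"offset":[-0.0015,0,0],"twist":0},{"offset":[-0.003,0,0],"twist":0},{"offset":[-0.0045,0,0],"twist":0},{"offset":[-0.006,0,0],"twist":0},{"offset":[-0.007,0,0],"twist":0},{"offset":[-0.008,0,0],"twist":0},{"offset":[-0.009,0,0],"twist":0},{"offset":[-0.01,0,0],"twist":0},{"offset":[-0.01,0,0],"twist":0},{"offset":[-0.01,0,0],"twist":0}]}}

```text
clock: 10.15
tcp_pos: [0.5749, 0.0859, 0.2053]
eef_rot: [180.0, 0.0, 163.7]
wrist_force: [-0.3, 1.0, 0.4]
finger_gap: -0.002
```

```bash
python3 m2.py ov9.png
```

```text
0.18 0.042484448564885036
0.24 0.03189381255421604
0.3 0.02169242609838975
```

View pics/ov9.png

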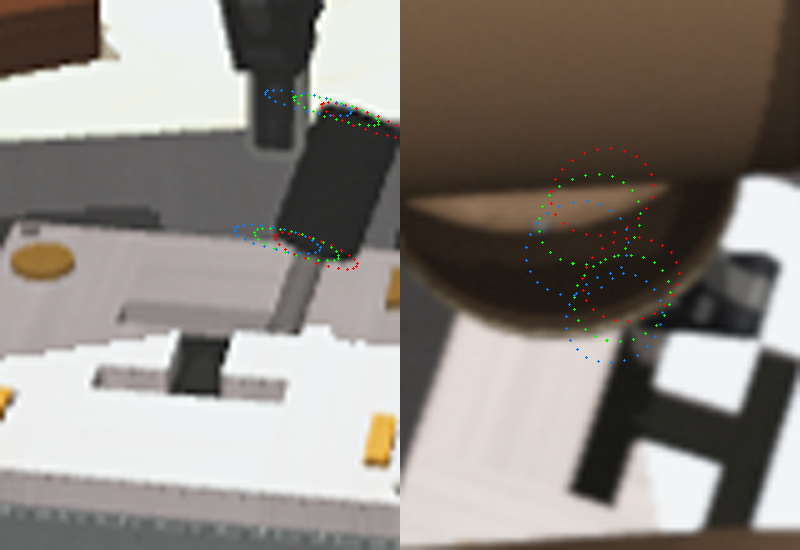

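Emit:
{"api": "play_rows", "payload": {"moves": [{"offset":[0.005,0,0],"twist":0},{"offset":[0.015,0,0],"twist":0},{"offset":[0.025,0,0],"twist":0},{"offset":[0.035,0,-0.02],"twist":0},{"offset":[0.045,0,-0.05],"twist":0},{"offset":[0.055,0.02,-0.08],"twist":0},{"offset":[0.065,0.06,-0.1],"twist":0},{"offset":[0.075,0.1,-0.1],"twist":0},{"offset":[0.08,0.14,-0.1],"twist":0},{"offset":[0.08,0.18,-0.1],"twist":0}]}}

```text
clock: 11.35
tcp_pos: [0.5473, 0.2829, 0.3058]
eef_rot: [180.0, 0.0, 163.8]
wrist_force: [0.4, -0.9, -0.1]
finger_gap: -0.001
```

```bash
python3 m2.py ov10.png; python3 -c "
from h import *
p=grab_frame('top');save(p,'top10.png')"
```

```text
0.18 0.042484448564885036
0.24 0.03189381255421604
0.3 0.02169242609838975
```

View pics/ov10.png

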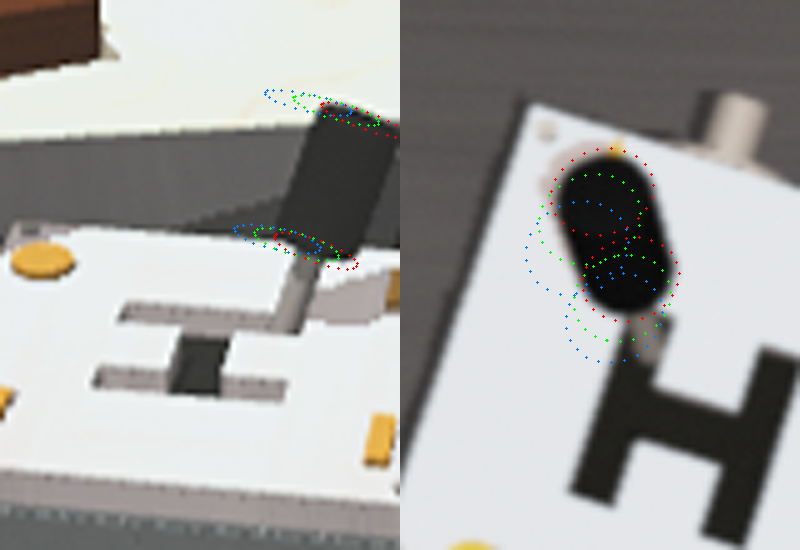

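View pics/top10.png

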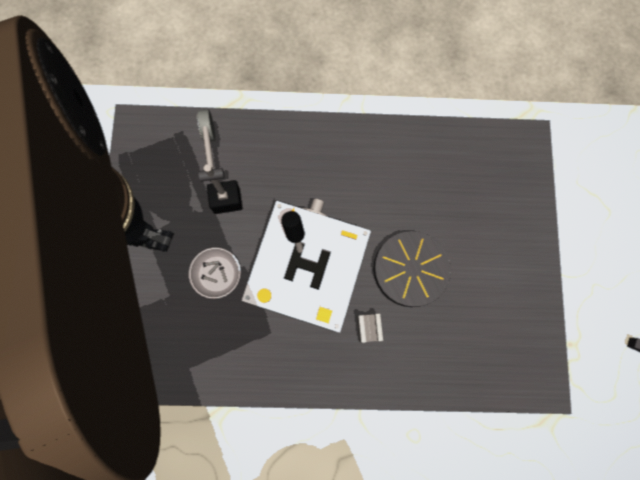

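The knob covers the triangle at about (291, 222). The overlay puts the lever at roughly 0.28 to 0.29 rad, about 24 mm from the triangle. The bystanders are where they were at the start, and the hand is clear.

```bash
python3 -c "
from station import *
print(close_job())"
```

```text
the job is handed in; nothing more can be done
None
```

The lever now stands in the triangle's slot and the job is handed in; no verdict was given. The triangle lies straight across from the circle, at the gearbox's +x, +y corner. I pushed the lever with the shut fingertips through the crossbar, then gave it a final nudge to near the slot's end.

**Final checks**
- **Lever:** both camera overlays put it at about 0.28–0.29 rad. That leaves the knob top roughly 24 mm from the triangle's centre, against a limit of 34 mm.
- **Hand:** it was clear of everything, with wrist force near zero.
- **Loose things:** the indicator stand, chuck, dish and vee block show at the same places in the top view as at the start.
- **Time:** about 11.5 s.

**What did not go as planned**
- **First push:** I went too low and the hand apparently rested on top of the knob. The wrist read about 20 N upward, and the lever drifted sideways towards the middle of the crossbar.
- **Back-off:** I wrote the offsets of that call wrongly, so the hand pushed up to 40 mm further forward while rising. This carried the lever to about 0.235 rad in the triangle's slot. I only read forces at the end of each call, so the peak during that move is unknown. I cannot confirm it stayed under 35 N, and I had no view of the lever during the move.
- **Last push:** done higher and slower, it showed about 1 N on the wrist at its end.

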